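# Put the calipers away in their case, gently, and check the catches

### The job

Put the vernier calipers away: pick them up by the beam with a light grip (never over about 40 N a finger) and lay them gently into the fitted foam pocket of the open plywood case, without dropping, knocking or pressing them. Then shut the lid, press it home by its pull until both spring catches hold, and give the pull a light upward tug to check; if the lid gives, press it home and tug again. Leave the case shut and caught, and the other things on the table where they are.

Things in the scene. Friction and masses are not known exactly. Their poses are not given: they have to be found in the camera images.
- calipers: Bright steel vernier calipers, 220 x 62 x 10 mm, about 0.17 kg, flat on the table, right side up, jaws not sliding. Origin on the underside at mid length; beam centre line at x = +19 mm along y, fixed jaw out to x = -30 mm at the +y end. All contact forces on them, added up, must stay under 90 N (a grip of 20 N a finger is ample), those on the case under 30 N.
- calipers_grip (a point): Best grip point on the calipers: close to the centre of mass, on the beam's centre line, 6 mm above the underside. The beam runs along y (jaws towards +y), is 16 mm wide along x and stands 4 to 8 mm above the underside. It is bare from 112 mm towards -y to 22 mm towards +y of here; then comes the wider sliding jaw. Grip the beam across x.
- calipers_head (a point): Point on the beam's centre line at the jaw end of the calipers, 83 mm towards their +y from calipers_grip, same height.
- calipers_tail (a point): Point on the beam's centre line at the tail end of the calipers, 127 mm towards their -y from calipers_grip, same height.
- case: Open plywood case, fixed, 118 x 264 mm, rim 36 mm high, walls 9 mm; origin under its centre, x from front to hinge side, y along its length. Grey foam inside: head pocket at the -y end, tail slot at the +y end, each 10 mm deep with 4 mm of play all round; between y = -46 and +70 mm an 8 mm deeper finger well, 34 mm free in front of the beam and 50 mm behind: open to about 36 mm to let go.
- pocket_grip (a point): Where calipers_grip must come to lie: 20 mm above the case's underside, 16 mm below the rim. Frame parallel to the case's. The calipers lie in the case turned by pi about z against it: jaw end towards the case's -y, jaws pointing to the case's +x (the hinge side).
- pocket_head (a point): Where calipers_head must come to lie: 83 mm towards the case's -y from pocket_grip.
- pocket_tail (a point): Where calipers_tail must come to lie: 127 mm towards the case's +y from pocket_grip.
- case_lid (a joint): Lid angle, rad: 0 shut, 2.1 to 2.35 at the start. 6 mm plywood, 0.1 kg; a stiff hinge keeps it where left: push it over from behind. Not caught it stays ajar (0.07 or more). Some 12 to 18 N down on the pull snap it past the catches onto rubber buffers; caught it rests at 0.02. A pull of 6 to 11 N straight up (raise the pull about 2 mm) loads the catches; 15 N or more may open it.
- lid_hinge (a point): Middle of the hinge line, which runs along the case's y, 62 mm behind the case's centre and 33 mm above its underside. With the lid shut, its outer face lies 9 mm above this line and its front edge 121 mm in front of it.
- lid_pull (a point): Centre of the dark wooden pull on the lid's outer face, at the middle of its front edge: a bar 14 mm wide (x, front to back), 60 mm long (y), 18 mm high (z, outward normal of the lid), 109 mm from the hinge line. Its top is 9 mm above this point, the lid's face 9 mm below. Grip it across x.
- lid_strikes: The two steel strikes under the lid near its front corners, which snap past the rollers; origin on the hinge line. No need to touch them.
- catch_left: Spring roller catch inside the front wall, 85 mm towards the case's +y; origin at its white roller, 7 mm across. No need to touch it.
- catch_right: The same at 85 mm towards the case's -y.
- arbor_spanner: Flat grey spanner, 52 x 211 x 8 mm, on the front ledge; leave it alone.
- hex_key: Long grey hex key, 40 x 146 x 9 mm, on the front ledge; leave it alone.
- offcut_1: Wooden offcut, 70 x 80 x 22 mm, behind the case; leave it alone.
- router_bit_1: Router bit lying on its side, 21 x 58 x 21 mm, between case and calipers; leave it alone.
- marking_gauge: Wooden marking gauge, 56 x 200 x 72 mm high, at the back; leave it alone.

How it is judged (in metres and radians):
On the way, in this order (a step that is already met when the one before it is completed fails the run):
1. the calipers lie in the pocket of the case, let go (distance between calipers_head and pocket_head below 0.009 m and distance between calipers_tail and pocket_tail below 0.009 m and contact force between the fingers and calipers below 0.05 N), for 0.3 s.
2. the lid is shut and caught (value of joint case_lid below 0.045 rad), for 0.2 s.
3. the caught lid is tugged upward: both strikes bear on their rollers with over 2.2 N (about 1.6 N at rest) and the lid stays caught (contact force between lid_strikes and catch_left above 2.2 N and contact force between lid_strikes and catch_right above 2.2 N and value of joint case_lid between 0.008 and 0.05 rad), for 0.1 s.
At the end, for the whole second after the job is handed in: The calipers lie still in their pocket (both ends within 9 mm of their places) and the lid is shut and caught (joint under 0.045 rad) (distance between calipers_head and pocket_head below 0.009 m and distance between calipers_tail and pocket_tail below 0.009 m and value of joint case_lid below 0.045 rad and linear speed of calipers below 0.02 m/s); the robot touches nothing.
It fails at once if the contact forces on the calipers (fingers and all else) add up to more than 90 N (contact force between calipers and anything else above 90 N).
It fails at once if the calipers are set down, knocked or pressed on the case with more than 30 N (contact force between calipers and case above 30 N).
It fails at once if another thing is moved by more than 30 mm (distance of any of arbor_spanner, hex_key, offcut_1, router_bit_1, marking_gauge from where it was at the start of the episode above 0.03 m).
It also fails if it takes over 70 s, if anything falls off the work surface, if the arm or the gripper's body presses on something with over 40 N, if the wrist force passes 120 N, or if a joint passes its speed limit or range.

### The arm

A 6-joint arm with a two-finger parallel gripper is mounted at the origin on a cart in front of the work surface, level with it; the furniture and walls round the work are solid. World frame = base frame: x ahead of the robot, y to its left, z up, the work surface at z = 0. Lengths are in mm, angles in rad, forces in N, time in s.
With the tool pointing down it reaches from about 400 to 925 mm from the base axis. Payload 12.5 kg.
Tool frame: the origin (TCP) lies midway between the tips of the shut fingers; the grasp point (between the pads) lies 19 mm behind it; z points along the fingers, y is the line along which they close (so a half turn about z gives the same grasp; the last joint's range is limited). The gripper opens to 95 mm and grips with 3 to 60 N. Pads are 20 mm wide; open, the fingers measure 119 mm over their backs; the gripper's body (75 mm by 180 mm) begins 59 mm behind the grasp point.
Start: joints at [1.047, 0.491, 1.559, -0, 1.092, -0.106], TCP at [253.58, 571.265, 214.661] pointing down, gripper open.
Joint ranges: [-3.1, 3.1], [-0.84, 2.19], [0.05, 2.79], [-1.13, 4.28], [0.06, 2.93], [-2.69, 2.69]. Speed limits (rad/s): [2.22, 2.22, 2.79, 3.14, 3.14, 3.14].

### API

Orientations are given as [roll, pitch, yaw] about the fixed x, y, z axes, in that order (R = Rz(yaw) Ry(pitch) Rx(roll)).
In Python, from cell import * gives the robot as it stands. The module is installed in compiled form; this text tells all that it offers.
- The arm moves only by the tool arm_command, never from a script. Its arguments are lists of equal length, an entry for each row: "delta_pos": the shift along the world's x, y, z in units of 250 mm (1.0 is 250 mm), a list of three; "delta_rot": the turn, a rotation vector about the world's x, y, z in units of 90 degrees (1.0 is 90 degrees), a list of three; "claw": the closure, from 0 (fully open) to 1 (shut). In form: {"delta_pos": [[tx, ty, tz], ...], "delta_rot": [[wx, wy, wz], ...], "claw": [claw, ...]}. A call has exactly 5 rows; each row is the pose to reach, as a shift and turn from the pose commanded when the call began; what a row does not reach only later rows make up. A row lasts 1/12 s, in which the tool goes at most 41.7 mm and 7.16 degrees, less where a joint would pass 70% of its speed; a pose out of reach is approached as far as the arm can. A call with a number of a shift or a turn outside -1 to 1 is refused whole. A call with a gripper value outside its range is refused whole. The fingers move at their own pace and stop on an object; the grip force is fixed at half the most. Time passes only in rows, so rows that repeat a pose let the fingers close, or fill a call up. It gives the time, the measured TCP pose, the force, the opening and the grip force at its end, in the units of the state.
- state(): the state, without advancing time (a new reading comes with each control period).
- read_camera(name): name is "scene" or "top" or "wrist"; returns the picture (400x640x3 uint8, red, green, blue); there is no depth.
- calibration(name): a dict with "camera_matrix" (3x3 intrinsics, pixels), "T" (4x4, takes a point from camera to world coordinates). Camera axes: x right, y down, z forward; pixel columns grow to the right and rows downward; lengths in mm; the calibration is good to about 2 mm. A picture is of the moment at which its call begins: read the wrist's pose just before it. calibration takes no time and is no camera call; for the wrist camera it gives the pose at the moment of the call.
- job_done(): hands the job in; it is judged then, once.
The state is a dict: "t": time; "joints": joint angles; "qvel": joint speeds; "tau": joint torques, N m; "eef_pos": TCP position; "tcp_rot": TCP orientation; "ft_force": force on the tool from outside, world axes, zero at the start; "moment": the same for the moment, N m; "opening": opening from 0.0 (shut) to 1.0 (fully open); "grip_force": force on a finger pad.
Only numpy, scipy, OpenCV 4.12 (cv2) and the standard library are available. Lean on these libraries where they do the work, as an engineer would, in place of code of your own. Each camera call takes 0.05 s, during which the arm holds its last target. There are 200 camera calls.

## Working session

There is one attempt and no reset: what is moved stays moved. The work goes in short steps, Python scripts to look and compute and a tool call to move; the robot and the scene stay as the last step left them, time stands still between calls to the robot, and variables do not carry over. Pictures are saved under pics/ and viewed, at most 10 in all, crops included, and the job is handed in when it is done.

Besides the shell and the picture viewer there is one more tool, called after ">>>" by a JSON object that holds its "fn" and its "kwargs", one argument or row to a line. arm_command: Moves the arm, as the interface text tells. Shifts and turns lie within -1 to 1; 1 stands for 250 mm of shift or 90 degrees of turn. Its arguments: {"type":"object","properties":{"delta_pos":{"type":"array"},"delta_rot":{"type":"array"},"claw":{"type":"array"}},"required":["delta_pos","delta_rot","claw"]}

```bash
mkdir -p pics; cat > h.py <<'E'
from cell import *
import numpy as np, cv2
def snap(n,f):
    im=read_camera(n); cv2.imwrite('pics/'+f,im[...,::-1]); return im
def ray(n,uv,z,c=None):
    c=c or calibration(n); K=np.array(c["camera_matrix"]);T=np.array(c["T"])
    d=T[:3,:3]@np.linalg.solve(K,[uv[0],uv[1],1]);o=T[:3,3]
    return o+d*(z-o[2])/d[2]
def proj(n,p,c=None):
    c=c or calibration(n); K=np.array(c["camera_matrix"]);T=np.array(c["T"])
    q=K@(T[:3,:3].T@(np.array(p)-T[:3,3])); return q[:2]/q[2]
E
python3 - <<'E'
from h import *
print(state())
for n in("top","scene"):
    snap(n,n+'0.png'); c=calibration(n); print(np.round(c["T"],3).tolist(),np.round(c["camera_matrix"],1).tolist())
E
```

```text
{'t': 0.0, 'joints': array([ 1.04738610e+00,  4.91548139e-01,  1.55946601e+00, -3.60768855e-06,
        1.09169798e+00, -1.05588145e-01]), 'qvel': array([-2.69448414e-04,  5.61944532e-04,  9.84997264e-04,  3.01165265e-04,
       -2.11781469e-05,  1.61228988e-03]), 'tau': array([-1.72152089e-03, -6.12676692e+01, -2.58177406e+01,  6.91392459e-02,
        4.84309229e-02, -1.26349960e-04]), 'eef_pos': array([253.45336672, 571.02664542, 214.06314267]), 'tcp_rot': array([-3.14047908e+00, -1.14801827e-04,  2.72377218e+00]), 'ft_force': array([ 0.33826731,  0.35137613, -0.34584121]), 'moment': array([-0.02037598,  0.00571557, -0.04821094]), 'grip_force': 0.0, 'opening': 1.0047872567873364}
[[0.026, -0.995, 0.092, 450.857], [-1.0, -0.028, -0.012, 100.964], [0.014, -0.092, -0.996, 1020.027], [0.0, 0.0, 0.0, 1.0]] [[362.8, 0.0, 318.2], [0.0, 362.8, 198.2], [0.0, 0.0, 1.0]]
[[0.879, -0.253, 0.403, 139.398], [-0.476, -0.479, 0.737, -613.137], [0.007, -0.84, -0.542, 578.909], [0.0, 0.0, 0.0, 1.0]] [[404.7, 0.0, 317.3], [0.0, 404.7, 208.6], [0.0, 0.0, 1.0]]
```

View pics/top0.png

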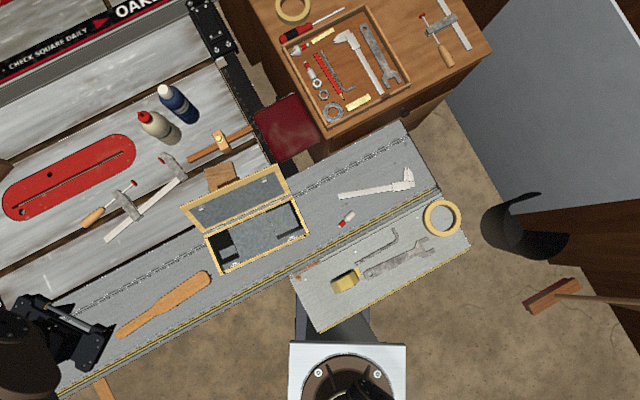

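View pics/scene0.png

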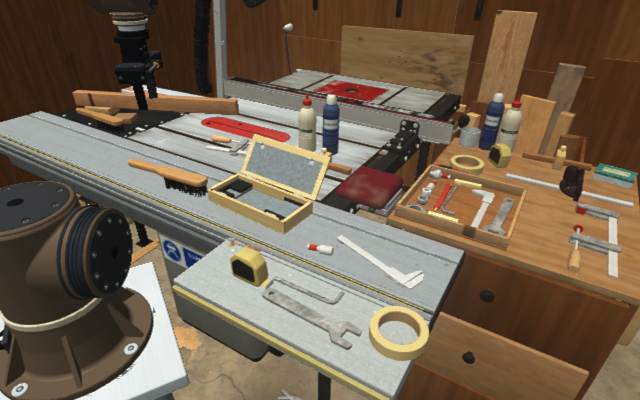

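The top view shows the case at about (255,235) with its lid open towards the upper left. The calipers run from (340,193) to (413,178) with the jaws to the right, and the router bit is at (346,218). I'll enlarge this region.

```bash
python3 - <<'E'
from h import *
im=cv2.imread('pics/top0.png')[155:285,175:425]
cv2.imwrite('pics/top0c.png',cv2.resize(im,None,fx=3.2,fy=3.2,interpolation=cv2.INTER_CUBIC))
E
```

```text
(no output)
```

View pics/top0c.png

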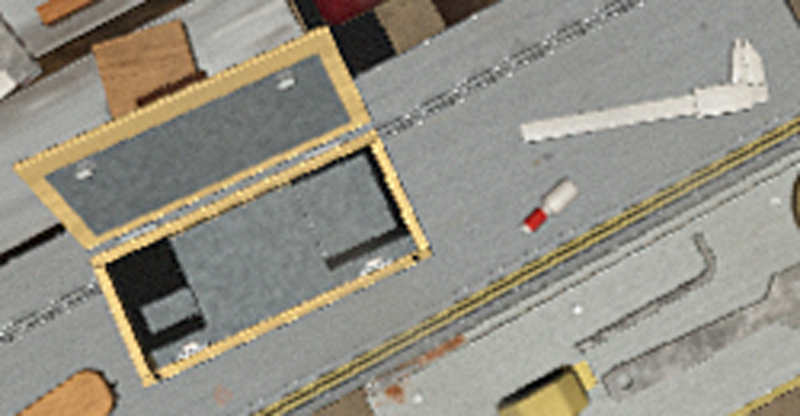

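The crop shows the rim corners at (95,258), (150,383), (428,257) and (378,140), which puts the head pocket at the right end. The caliper beam runs from (523,132) to about (765,95) with the jaws pointing up, so it needs a turn of roughly 15° to match the case.

```bash
python3 - <<'E'
from h import *
f=lambda u,v:(175+u/3.2,155+v/3.2)
C=[ray("top",f(*p),36)[:2] for p in((95,258),(150,383),(428,257),(378,140))]
print(np.round(C,1),np.round(np.mean(C,0),1))
y=(C[0]+C[1]-C[2]-C[3])/2; x=(C[0]+C[3]-C[1]-C[2])/2
print(np.linalg.norm(x),np.linalg.norm(y),np.degrees(np.arctan2(y[1],y[0])),np.degrees(np.arctan2(x[1],x[0])))
P=[ray("top",f(*p),7)[:2] for p in((523,132),(767,96))]
d=P[0]-P[1];print(np.round(P,1),np.linalg.norm(d),np.degrees(np.arctan2(*d[::-1])))
im=cv2.imread('pics/top0.png');hsv=cv2.cvtColor(im,cv2.COLOR_BGR2HSV)
m=((hsv[...,2]>185)&(hsv[...,1]<50)).astype(np.uint8);m[:160]=0;m[205:]=0;m[:,:330]=0;m[:,422:]=0
c=max(cv2.findContours(m,0,2)[0],key=cv2.contourArea);print(cv2.contourArea(c),cv2.minAreaRect(c))
# tail part of beam: columns 340..385
ys,xs=np.nonzero(m);k=(xs>341)&(xs<385);l=cv2.fitLine(np.c_[xs[k],ys[k]].astype(np.float32),2,0,.01,.01).ravel();print(l)
Q=[ray("top",(u,l[3]+(u-l[2])*l[1]/l[0]),7)[:2] for u in(xs.min(),xs.max()+1)]
d=Q[0]-Q[1];print(np.round(Q,1),np.linalg.norm(d),np.degrees(np.arctan2(*d[::-1])))
c=calibration("wrist");print(np.round(c["T"],3).tolist(),np.round(c["camera_matrix"],1).tolist())
E
```

```text
[[432.5 391.3]
 [330.4 340.1]
 [440.7 111.9]
 [538.5 157.3]] [435.5 250.2]
111.03125540065736 255.14088259069104 115.08456462512478 25.781108807761747
[[ 551.7   32.1]
 [ 589.6 -182.7]] 218.15319557276845 100.01322985295855
488.0 ((376.87054443359375, 189.6417236328125), (20.972999572753906, 77.60702514648438), 68.05130004882812)
[ 9.878386e-01 -1.554828e-01  3.627592e+02  1.916000e+02]
[[ 549.6   55.8]
 [ 597.5 -200.6]] 260.818883295824 100.5697172897208
[[0.405, 0.873, 0.271, 176.071], [0.914, -0.386, -0.122, 605.235], [-0.002, 0.297, -0.955, 385.158], [0.0, 0.0, 0.0, 1.0]] [[291.1, 0.0, 322.2], [0.0, 291.1, 197.3], [0.0, 0.0, 1.0]]
```

>>> {"fn": "arm_command", "kwargs": {
  "delta_pos": [
    [0.08,-0.136,0],
    [0.16,-0.272,0],
    [0.24,-0.408,0],
    [0.32,-0.544,0],
    [0.4,-0.68,0]
  ],
  "delta_rot": [
    [0,0,-0.045],
    [0,0,-0.09],
    [0,0,-0.135],
    [0,0,-0.18],
    [0,0,-0.225]
  ],
  "claw": [0,0,0,0,0]
}}

```text
t: 0.52
eef_pos: [354.0, 399.6, 214.4]
tcp_rot: [-3.141, 0.0, 2.367]
ft_force: [0.5, 0.6, 0.3]
opening: 0.997
grip_force: 0.0
```

>>> {"fn": "arm_command", "kwargs": {
  "delta_pos": [
    [0.08,-0.12,0],
    [0.16,-0.24,0],
    [0.24,-0.36,0],
    [0.34,-0.5,0],
    [0.36,-0.56,0]
  ],
  "delta_rot": [
    [0,0,-0.045],
    [0,0,-0.09],
    [0,0,-0.135],
    [0,0,-0.18],
    [0,0,-0.23]
  ],
  "claw": [0.2,0.62,0.62,0.62,0.62]
}}

```text
t: 0.93
eef_pos: [445.9, 258.3, 214.5]
tcp_rot: [3.141, 0.001, 2.004]
ft_force: [-0.9, 0.6, -0.3]
opening: 0.705
grip_force: 0.0
```

```bash
python3 - <<'E'
from h import *
s=state();print(s['t'],s['eef_pos'],s['tcp_rot'],s['opening'],s['joints'])
c=calibration("wrist");im=snap("wrist","w1.png");np.savez('w1.npz',**c)
b=cv2.resize(cv2.imread('pics/w1.png')[0:400,80:560],None,fx=1.25,fy=1.25*1,interpolation=cv2.INTER_CUBIC);cv2.imwrite('pics/w1b.png',b)
for p in([0,0],[-59,132],[-59,-132],[59,-132],[59,132]):
    a=np.radians(25.4);q=np.array([435.5,250.2])+np.array([[np.cos(a),-np.sin(a)],[np.sin(a),np.cos(a)]])@p
    print(p,np.round(proj("wrist",[*q,36],c),1))
E
```

```text
0.9333 [445.85353525 258.2738768  214.49336396] [3.14127653e+00 6.24604352e-04 2.00383891e+00] 0.7045130769097231 [ 3.97122250e-01  3.35744477e-01  1.82473372e+00 -7.37545638e-04
  9.80776224e-01 -3.55101799e-02]
[0, 0] [312.2 180.4]
[-59, 132] [256.3  64.4]
[-59, -132] [271.1 274.3]
[59, -132] [357.1 273.7]
[59, 132] [363.5  63.3]
```

View pics/w1b.png

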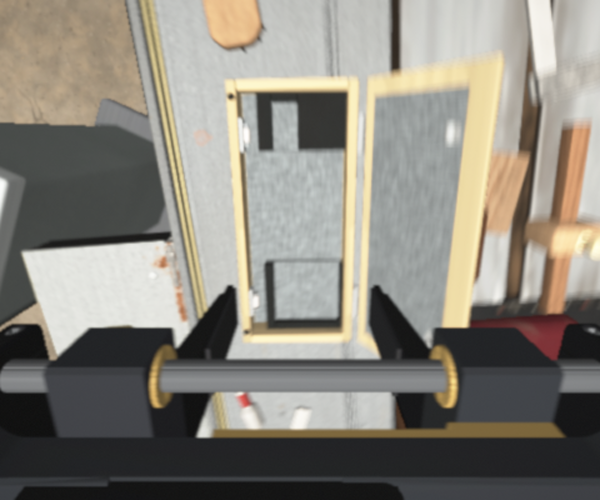

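The wrist view shows the case rim with corners at crop pixels (226,80), (245,342), (352,338) and (358,77). The tail slot is a light strip at x 272–298, y 100–150, and the head pocket spans x 272–342, y 262–320. The picture is slightly blurred, so I'll take another now that the arm is at rest and measure the edges from it.

```bash
python3 - <<'E'
from h import *
s=state();print(s['t'],s['eef_pos'],s['tcp_rot'],s['opening'])
c=calibration("wrist");im=snap("wrist","w2.png");np.savez('w2.npz',**c)
print(calibration("wrist")['T'][:3,3]-c['T'][:3,3])
hsv=cv2.cvtColor(im,cv2.COLOR_RGB2HSV)
m=((hsv[...,0]>14)&(hsv[...,0]<30)&(hsv[...,1]>70)&(hsv[...,2]>120)).astype(np.uint8)
m[:,:240]=0;m[:,372:]=0;m[:50]=0;m[285:]=0
cv2.imwrite('pics/w2m.png',m*255)
c_=max(cv2.findContours(m,0,2)[0],key=cv2.contourArea);print(cv2.boundingRect(c_),cv2.contourArea(c_))
# edge profiles: rows averaged
g=cv2.cvtColor(im,cv2.COLOR_RGB2GRAY)
cr=im[50:285,240:380,::-1]; cv2.imwrite('pics/w2b.png',cv2.resize(np.hstack([cr,cv2.merge([m[50:285,240:380]*255]*3)]),None,fx=2.5,fy=2.5,interpolation=cv2.INTER_CUBIC))
E
```

```text
0.9833 [445.59884279 257.20727583 214.38404017] [-3.14121155e+00  8.31755140e-04  1.99642187e+00] 0.6656301895493023
[-1.40408183  1.40545717  0.0751889 ]
(261, 60, 102, 211) 1113.0
```

View pics/w2b.png

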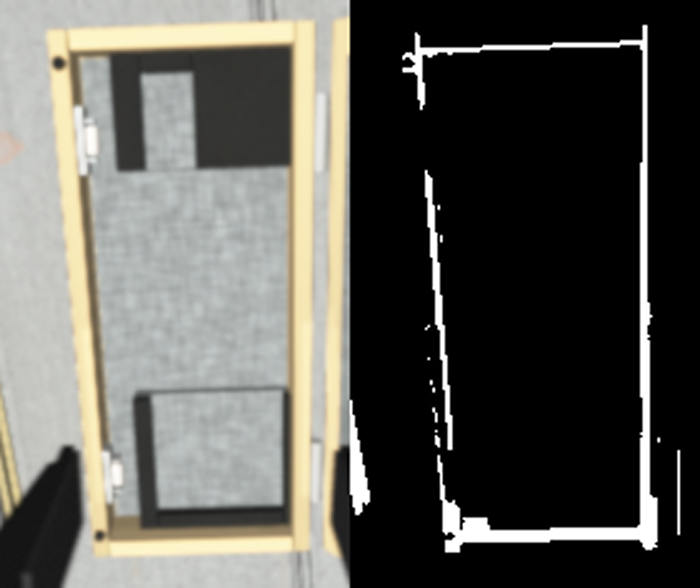

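The crop (2.5×, offset (240,50)) shows the outer rim corners at (48,32), (95,555), (309,550) and (315,22). The tail slot floor spans x 140–195 from y=72, and the head pocket floor spans x 150–283, y 393–508. I'll turn these into positions.

```bash
python3 - <<'E'
from h import *
c=dict(np.load('w2.npz'))
f=lambda p:(240+p[0]/2.5,50+p[1]/2.5)
C=np.array([ray("wrist",f(p),36,c)[:2] for p in((48,32),(95,555),(309,550),(315,22))])
print(np.round(C,1),np.mean(C,0))
M=np.array([[-59,132],[-59,-132],[59,-132],[59,132]],float)
Cc=C-C.mean(0);U,S,V=np.linalg.svd(M.T@Cc);R=(V.T@U.T);print('scale',S.sum()/(M**2).sum(),np.degrees(np.arctan2(R[1,0],R[0,0])));o=C.mean(0)
print(np.round(Cc@R,1))
for n,p,z in(('slot TL',(140,72),14),('slot TR',(195,72),14),('slot BL',(145,168),14),('slot BR',(196,168),14),('pock TL',(150,393),14),('TR',(286,388),14),('BL',(157,508),14),('BR',(283,508),14),('rollL',(92,140),30),('rollR',(117,473),30)):
    print(n,np.round((ray("wrist",f(p),z,c)[:2]-o)@R,1))
# lid far edge
E
```

```text
[[328.2 346.7]
 [444.7 111.8]
 [549.8 163.2]
 [433.2 398.8]] [438.98381885 255.13562623]
scale 0.9940216523972197 26.32181705974863
[[ -58.7  131.2]
 [ -58.4 -131. ]
 [  58.5 -131.5]
 [  58.6  131.3]]
slot TL [-21.  115.4]
slot TR [  5.  114.6]
slot BL [-21.2  71.5]
slot BR [ 3.9 70.7]
pock TL [-25.2 -45.8]
TR [ 48.2 -45.3]
BL [ -25.1 -115.2]
BR [  46.6 -117.4]
rollL [-43.8  85.4]
rollR [-43.9 -85. ]
```

>>> {"fn": "arm_command", "kwargs": {
  "delta_pos": [
    [0.08,-0.14,0],
    [0.16,-0.28,0],
    [0.23,-0.42,0],
    [0.3,-0.56,0],
    [0.36,-0.7,0]
  ],
  "delta_rot": [
    [0,0,-0.03],
    [0,0,-0.06],
    [0,0,-0.09],
    [0,0,-0.13],
    [0,0,-0.17]
  ],
  "claw": [0.62,0.62,0.62,0.62,0.62]
}}

```text
t: 1.45
eef_pos: [534.1, 85.5, 214.6]
tcp_rot: [3.142, -0.0, 1.742]
ft_force: [0.5, -0.1, -0.4]
opening: 0.387
grip_force: 0.0
```

>>> {"fn": "arm_command", "kwargs": {
  "delta_pos": [
    [0.06,-0.12,-0.03],
    [0.1,-0.26,-0.08],
    [0.14,-0.4,-0.12],
    [0.17,-0.52,-0.16],
    [0.17,-0.64,-0.2]
  ],
  "delta_rot": [
    [0,0,0],
    [0,0,0],
    [0,0,0],
    [0,0,0],
    [0,0,0]
  ],
  "claw": [0.62,0.62,0.62,0.62,0.62]
}}

```text
t: 1.87
eef_pos: [577.1, -74.6, 163.9]
tcp_rot: [3.141, -0.0, 1.744]
ft_force: [0.5, -0.4, 0.3]
opening: 0.378
grip_force: 0.0
```

>>> {"fn": "arm_command", "kwargs": {
  "delta_pos": [
    [0,-0.04,0],
    [0,-0.04,0],
    [0,-0.04,0],
    [0,-0.04,0],
    [0,-0.04,0]
  ],
  "delta_rot": [
    [0,0,0],
    [0,0,0],
    [0,0,0],
    [0,0,0],
    [0,0,0]
  ],
  "claw": [0.62,0.62,0.62,0.62,0.62]
}}

```text
t: 2.28
eef_pos: [576.2, -82.1, 165.3]
tcp_rot: [3.141, 0.0, 1.744]
ft_force: [0.6, -0.2, -0.2]
opening: 0.378
grip_force: 0.0
```

```bash
python3 - <<'E'
from h import *
s=state();print(s['t'],s['eef_pos'],np.degrees(s['tcp_rot']),s['opening'])
c=calibration("wrist");im=snap("wrist","w3.png");np.savez('w3.npz',**c)
b=cv2.resize(cv2.imread('pics/w3.png')[0:400,80:560],None,fx=1.25,fy=1.25*1,interpolation=cv2.INTER_CUBIC);cv2.imwrite('pics/w3b.png',b)
print(proj("wrist",[551.7,32.1,7],c),proj("wrist",[589.6,-182.7,7],c))
E
```

```text
2.2833 [576.23096608 -82.08268239 165.25708756] [1.79951294e+02 8.41839763e-03 9.99286299e+01] 0.3782430577181089
[318.27699824  73.95974666] [319.00367262 259.54037627]
```

View pics/w3b.png

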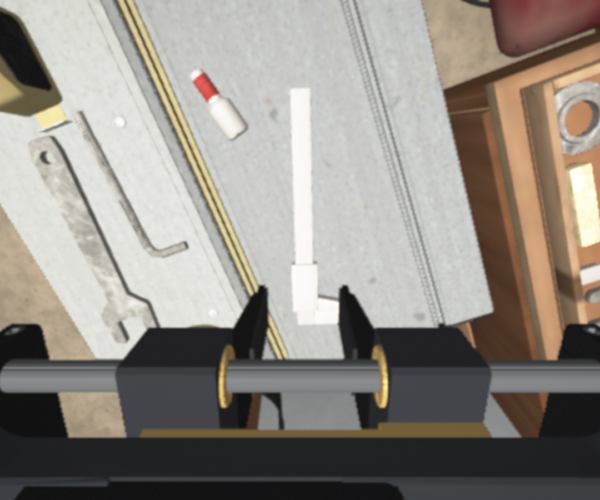

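The calipers are clearly visible. The beam runs from the tail at crop pixel (300,89) to the slider edge at (304,262), and the head is at about (310,325) between the fingertips. The next script measures the beam.

```bash
python3 - <<'E'
from h import *
c=dict(np.load('w3.npz'));im=cv2.imread('pics/w3.png')
g=im.min(2).astype(int)
m=np.zeros(g.shape,np.uint8);m[60:265,295:360]=(g[60:265,295:360]>212)
c_=max(cv2.findContours(m,0,1)[0],key=cv2.contourArea);m=cv2.drawContours(m*0,[c_],-1,1,-1)
w=m.sum(1);print([(int(r),int(w[r])) for r in range(66,264,6)])
ys,xs=np.nonzero(m);print(ys.min(),ys.max())
P=[]
for r in range(ys.min()+4,200):
    x=np.nonzero(m[r])[0];P.append(ray("wrist",((x[0]+x[-1])/2+.0,r),8,c)[:2])
P=np.array(P,np.float32);l=cv2.fitLine(P,2,0,.01,.01).ravel();d=l[:2]*(-np.sign(l[1]));a=l[2:]
print('dir',np.degrees(np.arctan2(d[1],d[0])))
def at(r): q=ray("wrist",((lambda x:(x[0]+x[-1])/2)(np.nonzero(m[r])[0]),r),8,c)[:2];return a+d*((q-a)@d)
t=at(ys.min());h=at(ys.max());print('tail',t,'head',h,np.linalg.norm(h-t),'grip',t+d*132)
big=[r for r in range(150,240) if w[r]>w[140]+4];q=at(big[0]);print('slider row',big[0],q,'grip by slider',q-22*d)
E
```

```text
[(66, 0), (72, 17), (78, 16), (84, 16), (90, 17), (96, 16), (102, 16), (108, 16), (114, 16), (120, 16), (126, 16), (132, 17), (138, 15), (144, 16), (150, 15), (156, 16), (162, 16), (168, 16), (174, 16), (180, 15), (186, 16), (192, 15), (198, 15), (204, 15), (210, 13), (216, 21), (222, 22), (228, 21), (234, 21), (240, 30), (246, 37), (252, 33), (258, 31)]
70 259
dir -78.58878
tail [552.10981886  35.90720325] head [ 595.79199035 -180.51358656] 220.78516790284948 grip [578.22591535 -93.48348279]
slider row 212 [ 583.20848072 -118.1693166 ] grip by slider [578.85579813 -96.60420162]
```

>>> {"fn": "arm_command", "kwargs": {
  "delta_pos": [
    [0.01,-0.048,-0.1],
    [0.01,-0.048,-0.22],
    [0.01,-0.048,-0.34],
    [0.01,-0.048,-0.44],
    [0.01,-0.048,-0.48]
  ],
  "delta_rot": [
    [0,0,0.016],
    [0,0,0.016],
    [0,0,0.016],
    [0,0,0.016],
    [0,0,0.016]
  ],
  "claw": [0.62,0.62,0.62,0.62,0.62]
}}

```text
t: 2.75
eef_pos: [577.4, -94.5, 42.0]
tcp_rot: [-3.139, -0.002, 1.768]
ft_force: [-1.2, 0.4, -0.7]
opening: 0.384
grip_force: 0.0
```

>>> {"fn": "arm_command", "kwargs": {
  "delta_pos": [
    [0,0,-0.05],
    [0,0,-0.1],
    [0,0,-0.13],
    [0,0,-0.14],
    [0,0,-0.14]
  ],
  "delta_rot": [
    [0,0,0],
    [0,0,0],
    [0,0,0],
    [0,0,0],
    [0,0,0]
  ],
  "claw": [0.62,0.62,0.62,0.62,0.62]
}}

```text
t: 3.17
eef_pos: [578.6, -95.5, 9.6]
tcp_rot: [-3.141, -0.0, 1.767]
ft_force: [0.6, 0.9, 0.7]
opening: 0.379
grip_force: 0.0
```

```bash
python3 - <<'E'
from h import *
s=state();print(s['t'],s['eef_pos'],np.degrees(s['tcp_rot']),s['opening'],s['ft_force'])
c=calibration("wrist");im=snap("wrist","w4.png")
b=cv2.resize(cv2.imread('pics/w4.png')[0:400,80:560],None,fx=1.25,fy=1.25*1,interpolation=cv2.INTER_CUBIC);cv2.imwrite('pics/w4b.png',b)
E
```

```text
3.1667 [578.63470142 -95.53809181   9.60283395] [-1.79993278e+02 -5.23426332e-03  1.01269417e+02] 0.378794435776539 [0.55614284 0.86234253 0.69158613]
```

View pics/w4b.png

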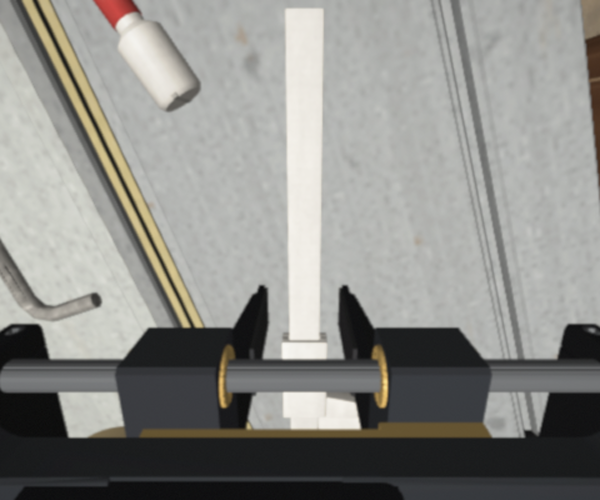

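The beam is centred between the fingertips at crop x≈304, and the slider lies beyond the pads. I'll go down the last 7 mm and close.

>>> {"fn": "arm_command", "kwargs": {
  "delta_pos": [
    [0,0,-0.014],
    [0,0,-0.028],
    [0,0,-0.028],
    [0,0,-0.028],
    [0,0,-0.028]
  ],
  "delta_rot": [
    [0,0,0],
    [0,0,0],
    [0,0,0],
    [0,0,0],
    [0,0,0]
  ],
  "claw": [0.62,0.62,0.66,0.72,0.78]
}}

```text
t: 3.63
eef_pos: [578.7, -95.8, 2.8]
tcp_rot: [3.141, 0.0, 1.767]
ft_force: [-0.4, 0.3, -0.1]
opening: 0.261
grip_force: 0.0
```

>>> {"fn": "arm_command", "kwargs": {
  "delta_pos": [
    [0,0,0],
    [0,0,0],
    [0,0,0],
    [0,0,0],
    [0,0,0]
  ],
  "delta_rot": [
    [0,0,0],
    [0,0,0],
    [0,0,0],
    [0,0,0],
    [0,0,0]
  ],
  "claw": [0.81,0.84,0.87,0.9,1]
}}

```text
t: 4.05
eef_pos: [578.7, -95.7, 2.8]
tcp_rot: [3.141, 0.0, 1.767]
ft_force: [0.5, 0.4, 1.8]
opening: 0.16
grip_force: 30.0
```

>>> {"fn": "arm_command", "kwargs": {
  "delta_pos": [
    [0,0,0],
    [0,0,0.02],
    [0,0,0.05],
    [0,0,0.1],
    [0,0,0.16]
  ],
  "delta_rot": [
    [0,0,0],
    [0,0,0],
    [0,0,0],
    [0,0,0],
    [0,0,0]
  ],
  "claw": [1,1,1,1,1]
}}

```text
t: 4.47
eef_pos: [578.2, -95.7, 43.4]
tcp_rot: [-3.141, -0.0, 1.767]
ft_force: [-0.2, -0.7, -1.1]
opening: 0.162
grip_force: 30.0
```

>>> {"fn": "arm_command", "kwargs": {
  "delta_pos": [
    [0,0.04,0.1],
    [-0.04,0.14,0.2],
    [-0.1,0.28,0.27],
    [-0.17,0.44,0.27],
    [-0.25,0.6,0.27]
  ],
  "delta_rot": [
    [0,0,0.01],
    [0,0,0.025],
    [0,0,0.04],
    [0,0,0.06],
    [0,0,0.08]
  ],
  "claw": [1,1,1,1,1]
}}

```text
t: 4.88
eef_pos: [518.3, 50.7, 112.4]
tcp_rot: [3.138, 0.001, 1.893]
ft_force: [0.8, 0.1, -2.3]
opening: 0.162
grip_force: 30.0
```

>>> {"fn": "arm_command", "kwargs": {
  "delta_pos": [
    [-0.08,0.18,0],
    [-0.16,0.34,0],
    [-0.22,0.5,0],
    [-0.27,0.63,0],
    [-0.29,0.7,0]
  ],
  "delta_rot": [
    [0,0,0.02],
    [0,0,0.04],
    [0,0,0.06],
    [0,0,0.08],
    [0,0,0.087]
  ],
  "claw": [1,1,1,1,1]
}}

```text
t: 5.3
eef_pos: [443.9, 227.4, 111.4]
tcp_rot: [3.141, -0.0, 2.033]
ft_force: [0.5, -0.1, -1.0]
opening: 0.16
grip_force: 30.0
```

>>> {"fn": "arm_command", "kwargs": {
  "delta_pos": [
    [-0.004,0.01,0],
    [-0.008,0.01,0],
    [-0.008,0.01,0],
    [-0.008,0.01,0],
    [-0.008,0.01,0]
  ],
  "delta_rot": [
    [0,0,0],
    [0,0,0],
    [0,0,0],
    [0,0,0],
    [0,0,0]
  ],
  "claw": [1,1,1,1,1]
}}

```text
t: 5.72
eef_pos: [444.4, 226.0, 110.4]
tcp_rot: [3.141, 0.0, 2.028]
ft_force: [0.2, -0.6, -1.4]
opening: 0.161
grip_force: 30.0
```

```bash
python3 - <<'E'
from h import *
s=state();print(s['t'],s['eef_pos'],np.degrees(s['tcp_rot']),s['opening'],s['grip_force'])
c=calibration("wrist");im=snap("wrist","w5.png");np.savez('w5.npz',**c)
b=cv2.resize(im[0:330,200:430,::-1],None,fx=1.8,fy=1.8,interpolation=cv2.INTER_CUBIC)
snap("top","top5.png");t=cv2.imread('pics/top5.png')[165:290,195:345]
t=cv2.resize(t,(380,317),interpolation=cv2.INTER_CUBIC);t=np.vstack([t,np.zeros((b.shape[0]-317,380,3),np.uint8)])
cv2.imwrite('pics/w5b.png',np.hstack([b,t]));print(b.shape)
E
```

```text
5.7167 [444.41106625 226.02664403 110.35799757] [1.79985903e+02 4.15473412e-03 1.16179577e+02] 0.1609491606404964 29.999009370803833
(594, 414, 3)
```

View pics/w5b.png

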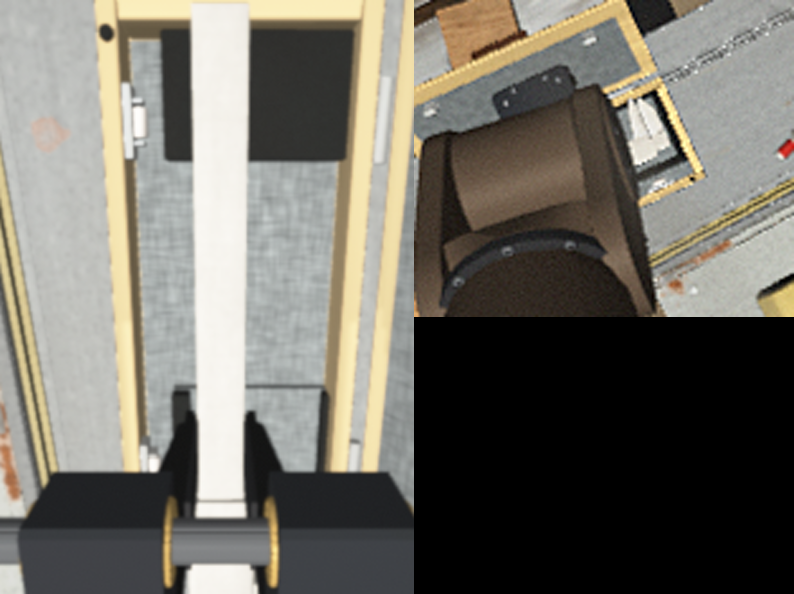

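The wrist crop (1.8×, offset (200,0)) shows the beam held straight, with its centre at x=220.5 at the tail end (y≈3) and 221.5 at the slider edge (y≈500). The foam edges at y=160 and y=387 and the rim edges at x≈98–130 and 383–362 let me check the case pose against the beam from the same picture.

```bash
python3 - <<'E'
from h import *
c=dict(np.load('w5.npz'));im=cv2.imread('pics/w5.png')
o=np.array([439.0,255.1]);a=np.radians(26.32);R=np.array([[np.cos(a),-np.sin(a)],[np.sin(a),np.cos(a)]])
tcp=np.array([444.41,226.03]);ty=np.radians(116.18)
K=lambda u,v,z:(ray("wrist",(u,v),z,c)[:2]-o)@R
g=im.astype(int).min(2)
print('tcp in case',(tcp-o)@R,'tool yaw rel',116.18-90-26.32)
# beam edges with subpixel gradient
L=[]
for r in range(10,240,5):
    p=cv2.GaussianBlur(im[r,280:360].astype(np.float32).sum(1)[None],(3,1),0)[0];d=np.diff(p)
    i=np.argmax(d[20:50])+20; j=np.argmin(d[35:70])+35
    L.append((r,280+i+.5,280+j+.5))
L=np.array(L);print(L[::8].tolist())
for nm,col in(('left',1),('right',2)):
    f=np.polyfit(L[:,0],L[:,col],1);print(nm,[np.round(K(np.polyval(f,r),r,115.6),1) for r in(5,140,270)])
print('tail end rows', im[:8,322].sum(1), 'slider', im[268:286,322].sum(1).tolist())
for r in(2,277):print(r,K(322,r,115.6))
print('foam edges y', [K(200+x/1.8,y/1.8,24).round(1) for x,y in((290,160),(180,160),(353,60),(162,60),(290,387),(327,430))])
print('rim outer L', [K(200+x/1.8,y/1.8,36).round(1) for x,y in((98,20),(130,470))],'R',[K(200+x/1.8,y/1.8,36).round(1) for x,y in((383,10),(362,470))])
E
```

```text
tcp in case [ -8.04002111 -28.45507091] tool yaw rel -0.13999999999999346
[[10.0, 305.5, 337.5], [50.0, 305.5, 337.5], [90.0, 306.5, 336.5], [130.0, 307.5, 336.5], [170.0, 307.5, 335.5], [210.0, 308.5, 335.5]]
left [array([-16.4, 103.9]), array([-16.6,  38. ]), array([-16.8, -45. ])]
right [array([ -0.2, 103.9]), array([-0.2, 38. ]), array([ -0.3, -45. ])]
tail end rows [655 649 697 710 713 714 716 717] slider [729, 730, 730, 730, 729, 729, 731, 728, 710, 633, 527, 642, 724, 738, 738, 738, 739, 737]
2 [ -8.16475856 105.17195253]
277 [ -8.3997449  -50.23488364]
foam edges y [array([24. , 69.8]), array([-26.7,  69.9]), array([ 50. , 110.9]), array([-33.6, 111. ]), array([ 28.4, -41.9]), array([ 49.2, -66.7])]
rim outer L [array([-58., 123.]), array([-55.8, -84. ])] R [array([ 58.2, 126.4]), array([ 66.4, -84. ])]
```

>>> {"fn": "arm_command", "kwargs": {
  "delta_pos": [
    [-0.01,0.02,-0.06],
    [-0.01,0.02,-0.14],
    [-0.01,0.02,-0.22],
    [-0.01,0.02,-0.26],
    [-0.01,0.02,-0.272]
  ],
  "delta_rot": [
    [0,0,0],
    [0,0,0],
    [0,0,0],
    [0,0,0],
    [0,0,0]
  ],
  "claw": [1,1,1,1,1]
}}

```text
t: 6.23
eef_pos: [441.0, 231.4, 40.7]
tcp_rot: [-3.139, -0.0, 2.029]
ft_force: [-0.5, 0.2, -1.2]
opening: 0.162
grip_force: 30.0
```

>>> {"fn": "arm_command", "kwargs": {
  "delta_pos": [
    [0,0,0],
    [0,0,0],
    [0,0,0],
    [0,0,0],
    [0,0,0]
  ],
  "delta_rot": [
    [0,0,0],
    [0,0,0],
    [0,0,0],
    [0,0,0],
    [0,0,0]
  ],
  "claw": [1,1,1,1,1]
}}

```text
t: 6.65
eef_pos: [441.7, 232.1, 42.8]
tcp_rot: [3.14, 0.0, 2.03]
ft_force: [-0.7, 0.6, -1.5]
opening: 0.162
grip_force: 30.0
```

```bash
python3 - <<'E'
from h import *
s=state();print(s['t'],s['eef_pos'],np.degrees(s['tcp_rot']),s['opening'],s['grip_force'],s['ft_force'])
o=np.array([439.0,255.1]);a=np.radians(26.32);R=np.array([[np.cos(a),-np.sin(a)],[np.sin(a),np.cos(a)]])
print((s['eef_pos'][:2]-o)@R)
c=calibration("wrist");im=snap("wrist","w6.png");np.savez('w6.npz',**c)
b=cv2.resize(im[0:330,200:430,::-1],None,fx=1.8,fy=1.8,interpolation=cv2.INTER_CUBIC)
cv2.imwrite('pics/w6b.png',b)
E
```

```text
6.65 [441.69678274 232.13595613  42.82754668] [1.79928688e+02 8.94384788e-03 1.16283900e+02] 0.16211756081274076 29.998992383480072 [-0.68262466  0.57733192 -1.48755679]
[ -7.76467995 -21.7791114 ]
```

View pics/w6b.png

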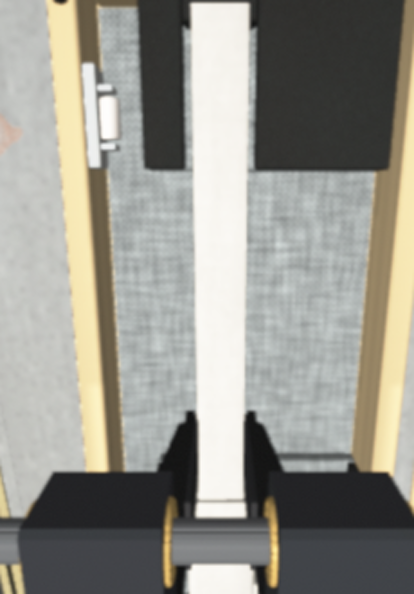

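The beam sits centred over the slot: the foam's slot edges are at x≈184 and x≈255 (y=165) and the beam is at 194–248. The slot end shows at about (185,26). Next I'll compute the clearances.

```bash
python3 - <<'E'
from h import *
c=dict(np.load('w6.npz'));im=cv2.imread('pics/w6.png')
o=np.array([439.0,255.1]);a=np.radians(26.32);R=np.array([[np.cos(a),-np.sin(a)],[np.sin(a),np.cos(a)]])
K=lambda u,v,z:((ray("wrist",(u,v),z,c)[:2]-o)@R).round(1)
k=lambda x,y,z:K(200+x/1.8,y/1.8,z)
print('slot edges',k(184,165,24),k(255,165,24),'beam',k(194.5,165,48),k(247.5,165,48))
print('tail end',k(220,2,48),'slider',k(220,500,48))
g=im.astype(int).sum(2)
print('col 303',g[0:26,303].tolist());print('col 339',g[0:26,339].tolist());print('row 60',g[60,298:348].tolist())
print('slot end',[(r,K(303,r,24)) for r in (12,14,16)])
E
```

```text
slot edges [-20.3  71.3] [ 3.9 71.4] beam [-15.6  70.3] [ 0.2 70.3]
tail end [ -8.  112.3] slider [ -7.9 -44.2]
col 303 [148, 147, 151, 151, 150, 151, 151, 151, 151, 145, 128, 103, 81, 88, 153, 272, 407, 499, 520, 525, 525, 531, 543, 541, 512, 486]
col 339 [150, 186, 246, 265, 257, 252, 252, 251, 251, 247, 240, 230, 219, 212, 219, 260, 371, 474, 502, 506, 510, 510, 510, 492, 484, 492]
row 60 [147, 147, 135, 172, 329, 474, 506, 518, 595, 689, 727, 732, 731, 732, 733, 734, 734, 731, 731, 728, 728, 727, 728, 728, 728, 728, 728, 730, 730, 728, 728, 728, 726, 726, 726, 724, 724, 723, 717, 689, 623, 569, 498, 367, 204, 144, 147, 151, 150, 149]
slot end [(12, array([-19. , 114.1])), (14, array([-19. , 113.1])), (16, array([-19. , 112.1]))]
```

>>> {"fn": "arm_command", "kwargs": {
  "delta_pos": [
    [0,-0.005,-0.01],
    [0,-0.005,-0.03],
    [0,-0.005,-0.05],
    [0,-0.005,-0.065],
    [0,-0.005,-0.075]
  ],
  "delta_rot": [
    [0,0,0],
    [0,0,0],
    [0,0,0],
    [0,0,0],
    [0,0,0]
  ],
  "claw": [1,1,1,1,1]
}}

```text
t: 7.12
eef_pos: [441.2, 230.7, 22.7]
tcp_rot: [-3.141, -0.0, 2.029]
ft_force: [0.2, 0.2, -1.1]
opening: 0.163
grip_force: 30.0
```

>>> {"fn": "arm_command", "kwargs": {
  "delta_pos": [
    [0,0,-0.006],
    [0,0,-0.012],
    [0,0,-0.018],
    [0,0,-0.021],
    [0,0,-0.022]
  ],
  "delta_rot": [
    [0,0,0],
    [0,0,0],
    [0,0,0],
    [0,0,0],
    [0,0,0]
  ],
  "claw": [1,1,1,1,1]
}}

```text
t: 7.53
eef_pos: [441.4, 230.8, 17.8]
tcp_rot: [3.142, 0.0, 2.03]
ft_force: [-0.6, -0.5, -1.5]
opening: 0.16
grip_force: 30.0
```

>>> {"fn": "arm_command", "kwargs": {
  "delta_pos": [
    [0,0,-0.001],
    [0,0,-0.002],
    [0,0,-0.003],
    [0,0,-0.004],
    [0,0,-0.004]
  ],
  "delta_rot": [
    [0,0,0],
    [0,0,0],
    [0,0,0],
    [0,0,0],
    [0,0,0]
  ],
  "claw": [1,1,1,1,1]
}}

```text
t: 7.95
eef_pos: [441.4, 230.8, 16.9]
tcp_rot: [3.141, 0.0, 2.029]
ft_force: [0.7, -0.1, -1.5]
opening: 0.161
grip_force: 30.0
```

>>> {"fn": "arm_command", "kwargs": {
  "delta_pos": [
    [0,0,-0.001],
    [0,0,-0.002],
    [0,0,-0.002],
    [0,0,-0.002],
    [0,0,-0.002]
  ],
  "delta_rot": [
    [0,0,0],
    [0,0,0],
    [0,0,0],
    [0,0,0],
    [0,0,0]
  ],
  "claw": [1,1,1,1,1]
}}

```text
t: 8.37
eef_pos: [441.4, 230.8, 16.7]
tcp_rot: [3.141, 0.0, 2.03]
ft_force: [-0.8, 0.5, 5.6]
opening: 0.161
grip_force: 30.0
```

>>> {"fn": "arm_command", "kwargs": {
  "delta_pos": [
    [0,0,0],
    [0,0,0],
    [0,0,0],
    [0,0,0],
    [0,0,0]
  ],
  "delta_rot": [
    [0,0,0],
    [0,0,0],
    [0,0,0],
    [0,0,0],
    [0,0,0]
  ],
  "claw": [0.82,0.8,0.76,0.7,0.64]
}}

```text
t: 8.78
eef_pos: [441.4, 230.8, 16.3]
tcp_rot: [3.142, 0.0, 2.029]
ft_force: [0.5, 0.3, -0.4]
opening: 0.314
grip_force: 0.0
```

>>> {"fn": "arm_command", "kwargs": {
  "delta_pos": [
    [0,0,0],
    [0,0,0],
    [0,0,0.02],
    [0,0,0.05],
    [0,0,0.1]
  ],
  "delta_rot": [
    [0,0,0],
    [0,0,0],
    [0,0,0],
    [0,0,0],
    [0,0,0]
  ],
  "claw": [0.62,0.62,0.62,0.62,0.62]
}}

```text
t: 9.2
eef_pos: [441.1, 230.7, 41.5]
tcp_rot: [-3.14, -0.0, 2.029]
ft_force: [-0.4, -0.2, -0.4]
opening: 0.38
grip_force: 0.0
```

>>> {"fn": "arm_command", "kwargs": {
  "delta_pos": [
    [0,0,0.1],
    [0,0,0.25],
    [0,0,0.4],
    [0,0,0.53],
    [0,0,0.6]
  ],
  "delta_rot": [
    [0,0,0],
    [0,0,0],
    [0,0,0],
    [0,0,0],
    [0,0,0]
  ],
  "claw": [0.62,0.62,0.62,0.62,0.4]
}}

```text
t: 9.62
eef_pos: [442.0, 231.1, 195.9]
tcp_rot: [3.137, 0.001, 2.03]
ft_force: [-0.2, -0.1, 0.4]
opening: 0.414
grip_force: 0.0
```

>>> {"fn": "arm_command", "kwargs": {
  "delta_pos": [
    [0,0,0],
    [0,0,0],
    [0,0,0],
    [0,0,0],
    [0,0,0]
  ],
  "delta_rot": [
    [0,0,0],
    [0,0,0],
    [0,0,0],
    [0,0,0],
    [0,0,0]
  ],
  "claw": [0.2,0,0,0,0]
}}

```text
t: 10.03
eef_pos: [441.0, 230.6, 190.3]
tcp_rot: [-3.139, -0.0, 2.029]
ft_force: [0.4, 0.6, 0.4]
opening: 0.744
grip_force: 0.0
```

```bash
python3 - <<'E'
from h import *
s=state();print(s['t'],s['eef_pos'],np.degrees(s['tcp_rot']),s['opening'],s['ft_force'])
o=np.array([439.0,255.1]);a=np.radians(26.32);R=np.array([[np.cos(a),-np.sin(a)],[np.sin(a),np.cos(a)]])
print((s['eef_pos'][:2]-o)@R)
c=calibration("wrist");im=snap("wrist","w7.png");np.savez('w7.npz',**c)
b=cv2.resize(im[40:340,220:480,::-1],None,fx=2,fy=2,interpolation=cv2.INTER_CUBIC)
cv2.imwrite('pics/w7b.png',b)
for th in(2.1,2.2,2.3):
  for y in(-132,132):
    q=[62-121*np.cos(th)+9*np.sin(th)*0,y];z=33+121*np.sin(th)
    u=proj("wrist",[*(o+R@q),z],c);print(th,y,((u-[220,40])*2).round(0))
E
```

```text
10.0333 [440.98889861 230.61811248 190.30707609] [-1.79875977e+02 -1.31035378e-02  1.16280783e+02] 0.7444356695231219 [0.44880143 0.61792889 0.35289161]
[ -9.07216668 -22.82573823]
2.1 -132 [489. 569.]
2.1 132 [606. -90.]
2.2 -132 [504. 559.]
2.2 132 [623. -83.]
2.3 -132 [516. 548.]
2.3 132 [635. -75.]
```

View pics/w7b.png

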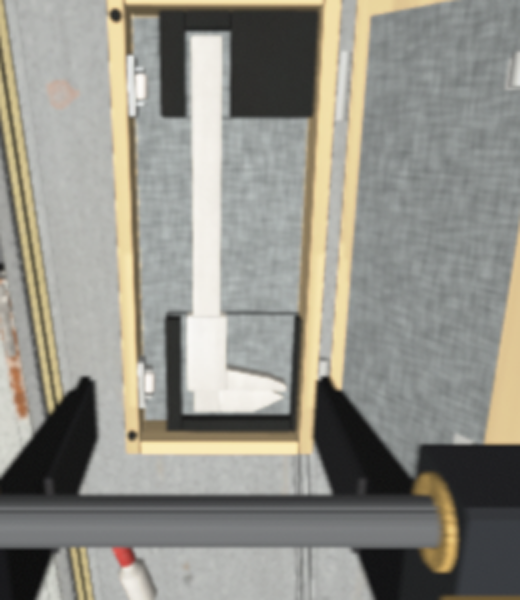

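The calipers lie centred in the slot and head pocket: beam at crop x 190–222, head at (235,390), with clearance all round. Next I go behind the lid with the fingers shut.

>>> {"fn": "arm_command", "kwargs": {
  "delta_pos": [
    [0.14,0.05,0],
    [0.29,0.1,0],
    [0.44,0.15,0],
    [0.59,0.21,0],
    [0.72,0.256,0]
  ],
  "delta_rot": [
    [0,0,0],
    [0,0,0],
    [0,0,0],
    [0,0,0],
    [0,0,0]
  ],
  "claw": [1,1,1,1,1]
}}

```text
t: 10.5
eef_pos: [623.3, 295.5, 190.3]
tcp_rot: [-3.141, -0.0, 2.029]
ft_force: [-0.4, -0.2, 0.5]
opening: 0.547
grip_force: 0.0
```

>>> {"fn": "arm_command", "kwargs": {
  "delta_pos": [
    [0,0,0],
    [0,0,-0.1],
    [0,0,-0.22],
    [0,0,-0.32],
    [0,0,-0.37]
  ],
  "delta_rot": [
    [0,0,0],
    [0,0,0],
    [0,0,0],
    [0,0,0],
    [0,0,0]
  ],
  "claw": [1,1,1,1,1]
}}

```text
t: 10.92
eef_pos: [619.8, 294.2, 94.8]
tcp_rot: [-3.136, -0.001, 2.03]
ft_force: [0.5, 0.2, -0.3]
opening: 0.198
grip_force: 0.0
```

```bash
cat >> h.py <<'E'
o=np.array([439.0,255.1]);a=np.radians(26.32);R=np.array([[np.cos(a),-np.sin(a)],[np.sin(a),np.cos(a)]])
def here():
    s=state();p=s['eef_pos'];print(round(s['t'],2),p.round(1),'case',((p[:2]-o)@R).round(1),s['ft_force'].round(1),round(float(s['opening']),3));return p
def shifts(pts,p0):
    for q in pts: print(q,(( np.r_[o+R@q[:2],q[2]]-p0)/250).round(3).tolist())
E
python3 - <<'E'
from h import *
p=here()
shifts([(140,-45,98),(110,-45,115),(83,-45,130),(57,-45,128),(30,-45,120),(7,-45,103),(-10,-45,82),(-16,-45,68),(-16,-45,90)],p)
E
```

```text
10.92 [619.8 294.2  94.8] case [179.4 -45.1] [ 0.5  0.2 -0.3] 0.198
(140, -45, 98) [-0.141, -0.069, 0.013]
(110, -45, 115) [-0.249, -0.123, 0.081]
(83, -45, 130) [-0.346, -0.17, 0.141]
(57, -45, 128) [-0.439, -0.217, 0.133]
(30, -45, 120) [-0.536, -0.264, 0.101]
(7, -45, 103) [-0.618, -0.305, 0.033]
(-10, -45, 82) [-0.679, -0.335, -0.051]
(-16, -45, 68) [-0.701, -0.346, -0.107]
(-16, -45, 90) [-0.701, -0.346, -0.019]
```

>>> {"fn": "arm_command", "kwargs": {
  "delta_pos": [
    [0,0,0],
    [-0.05,-0.025,0.01],
    [-0.1,-0.05,0.01],
    [-0.15,-0.075,0.02],
    [-0.2,-0.1,0.05]
  ],
  "delta_rot": [
    [0,0,0],
    [0,0,0],
    [0,0,0],
    [0,0,0],
    [0,0,0]
  ],
  "claw": [1,1,1,1,1]
}}

```text
t: 11.33
eef_pos: [571.7, 269.9, 112.6]
tcp_rot: [3.139, 0.0, 2.029]
ft_force: [1.2, -0.0, -0.4]
opening: 0.005
grip_force: 0.4
```

>>> {"fn": "arm_command", "kwargs": {
  "delta_pos": [
    [-0.05,-0.024,0.03],
    [-0.1,-0.048,0.06],
    [-0.15,-0.072,0.09],
    [-0.2,-0.096,0.09],
    [-0.24,-0.117,0.083]
  ],
  "delta_rot": [
    [0,0,0],
    [0,0,0],
    [0,0,0],
    [0,0,0],
    [0,0,0]
  ],
  "claw": [1,1,1,1,1]
}}

```text
t: 11.75
eef_pos: [511.6, 240.6, 134.6]
tcp_rot: [3.138, 0.0, 2.03]
ft_force: [1.4, 0.3, 0.0]
opening: 0.002
grip_force: 0.4
```

```bash
python3 - <<'E'
from h import *
p=here()
shifts([(57,-45,130),(43,-45,124),(30,-45,119),(18,-45,110),(7,-45,101),(-2,-45,90),(-10,-45,78),(-15,-45,68),(-18,-45,61)],p)
E
```

```text
11.75 [511.6 240.6 134.6] case [ 58.7 -45.2] [1.4 0.3 0. ] 0.002
(57, -45, 130) [-0.006, -0.002, -0.018]
(43, -45, 124) [-0.057, -0.027, -0.042]
(30, -45, 119) [-0.103, -0.05, -0.062]
(18, -45, 110) [-0.146, -0.071, -0.098]
(7, -45, 101) [-0.186, -0.091, -0.134]
(-2, -45, 90) [-0.218, -0.107, -0.178]
(-10, -45, 78) [-0.247, -0.121, -0.226]
(-15, -45, 68) [-0.264, -0.13, -0.266]
(-18, -45, 61) [-0.275, -0.135, -0.294]
```

>>> {"fn": "arm_command", "kwargs": {
  "delta_pos": [
    [-0.05,-0.024,-0.02],
    [-0.1,-0.048,-0.05],
    [-0.14,-0.068,-0.08],
    [-0.18,-0.088,-0.12],
    [-0.21,-0.104,-0.16]
  ],
  "delta_rot": [
    [0,0,0],
    [0,0,0],
    [0,0,0],
    [0,0,0],
    [0,0,0]
  ],
  "claw": [1,1,1,1,1]
}}

```text
t: 12.17
eef_pos: [459.1, 214.5, 93.5]
tcp_rot: [3.139, 0.0, 2.029]
ft_force: [-0.1, 0.1, 0.3]
opening: 0.008
grip_force: 0.2
```

>>> {"fn": "arm_command", "kwargs": {
  "delta_pos": [
    [-0.015,-0.008,-0.03],
    [-0.03,-0.016,-0.06],
    [-0.045,-0.022,-0.09],
    [-0.055,-0.027,-0.12],
    [-0.055,-0.027,-0.12]
  ],
  "delta_rot": [
    [0,0,0],
    [0,0,0],
    [0,0,0],
    [0,0,0],
    [0,0,0]
  ],
  "claw": [1,1,1,1,1]
}}

```text
t: 12.58
eef_pos: [444.5, 207.6, 61.0]
tcp_rot: [-3.14, -0.0, 2.029]
ft_force: [-0.1, -0.4, 0.3]
opening: 0.004
grip_force: 0.0
```

```bash
python3 - <<'E'
from h import *
p=here()
shifts([(-18,-45,61)],p)
E
```

```text
12.58 [444.5 207.6  61. ] case [-16.1 -45. ] [-0.1 -0.4  0.3] 0.004
(-18, -45, 61) [-0.007, -0.003, -0.0]
```

>>> {"fn": "arm_command", "kwargs": {
  "delta_pos": [
    [0,0,0.1],
    [-0.04,0.06,0.25],
    [-0.08,0.12,0.4],
    [-0.1,0.16,0.52],
    [-0.1,0.16,0.55]
  ],
  "delta_rot": [
    [0,0,0],
    [0,0,0],
    [0,0,0],
    [0,0,0],
    [0,0,0]
  ],
  "claw": [1,1,0.8,0.6,0.6]
}}

```text
t: 13.0
eef_pos: [420.9, 249.8, 204.3]
tcp_rot: [3.135, 0.0, 2.031]
ft_force: [1.0, -0.4, 0.2]
opening: 0.166
grip_force: 0.0
```

>>> {"fn": "arm_command", "kwargs": {
  "delta_pos": [
    [0,0,0],
    [0,0,0],
    [0,0,0],
    [0,0,0],
    [0,0,0]
  ],
  "delta_rot": [
    [0,0,0],
    [0,0,0],
    [0,0,0],
    [0,0,0],
    [0,0,0]
  ],
  "claw": [0.6,0.6,0.6,0.6,0.6]
}}

```text
t: 13.42
eef_pos: [420.1, 247.3, 198.4]
tcp_rot: [-3.139, -0.0, 2.029]
ft_force: [0.0, 1.0, 0.3]
opening: 0.399
grip_force: 0.0
```

```bash
python3 - <<'E'
from h import *
p=here()
c=calibration("wrist");im=snap("wrist","w8.png");np.savez('w8.npz',**c)
def L(r,n,y,th): return [*(o+R@[62-r*np.cos(th)+n*np.sin(th),y]),33+r*np.sin(th)+n*np.cos(th)]
for y in(110,80,50,20,0,-20,-60):
    print(y,[im[v,u].tolist() if 0<=v<400 and 0<=u<640 else None for r in(15,40,70,95,109,118) for u,v in[np.round(proj("wrist",L(r,9,y,.1),c)).astype(int)]])
# pull: dark pixels
hsv=cv2.cvtColor(im,cv2.COLOR_RGB2HSV)
m=((hsv[...,0]>10)&(hsv[...,0]<35)&(hsv[...,1]>60)).astype(np.uint8)
for k in cv2.findContours(m,0,1)[0]:
    if cv2.contourArea(k)>400:print(cv2.contourArea(k),cv2.boundingRect(k),cv2.minAreaRect(k))
print('pull pred',[(th,[proj("wrist",L(109,27,y,th),c).round(0).tolist() for y in(30,-30)]) for th in(.02,.1,.3)])
print('front edge pred',[(th,[proj("wrist",L(121,9,y,th),c).round(1).tolist() for y in(130,-20,-60)]) for th in(.02,.1,.2,.3,.5)])
E
```

```text
13.42 [420.1 247.3 198.4] case [-20.4   1.4] [0.  1.  0.3] 0.399
110 [[248, 234, 183], [244, 227, 174], [245, 230, 177], [246, 229, 177], [239, 221, 167], [242, 225, 171]]
80 [[219, 218, 213], [251, 239, 191], [245, 230, 177], [246, 230, 178], [238, 221, 167], [242, 225, 171]]
50 [[247, 232, 181], [251, 239, 191], [245, 229, 177], [246, 230, 178], [238, 220, 167], [241, 224, 170]]
20 [[245, 229, 178], [250, 237, 188], [246, 230, 178], [246, 230, 178], [131, 87, 60], [227, 201, 150]]
0 [[244, 227, 174], [249, 236, 186], [246, 230, 177], [246, 230, 177], [130, 86, 59], [221, 191, 142]]
-20 [[249, 237, 187], [248, 234, 183], [246, 230, 178], [246, 230, 178], [130, 86, 60], [227, 200, 150]]
-60 [[250, 237, 188], [45, 40, 32], [247, 232, 181], [246, 230, 179], [240, 222, 168], [234, 214, 161]]
2332.0 (194, 337, 283, 14) ((335.0, 343.5), (13.0, 282.0), 90.0)
834.0 (587, 275, 53, 24) ((613.0, 286.5), (23.0, 52.0), 90.0)
406.0 (378, 275, 16, 52) ((386.32373046875, 300.5614929199219), (51.51483917236328, 13.761434555053711), 84.80557250976562)
403.5 (251, 275, 16, 52) ((258.01483154296875, 30
[... 416 characters left out ...]
31445, 249.241943359375), 2.373595714569092)
1314.5 (272, 0, 47, 35) ((295.0, 17.0), (34.0, 46.0), 90.0)
2226.5 (216, 0, 47, 263) ((239.0, 131.0), (265.8626403808594, 10.743026733398438), 81.93306732177734)
14944.5 (0, 0, 217, 95) ((108.0, 47.0), (94.0, 216.0), 90.0)
pull pred [(0.02, [[298.0, 161.0], [300.0, 214.0]]), (0.1, [[300.0, 163.0], [302.0, 217.0]]), (0.3, [[309.0, 167.0], [309.0, 224.0]])]
front edge pred [(0.02, [[285.4, 61.2], [290.2, 200.9], [291.3, 232.2]]), (0.1, [[285.5, 59.8], [290.4, 203.5], [291.5, 235.5]]), (0.2, [[286.8, 57.8], [291.7, 206.9], [292.8, 239.9]]), (0.3, [[289.5, 55.8], [294.2, 210.4], [295.3, 244.4]]), (0.5, [[299.8, 51.6], [303.3, 217.8], [304.0, 253.8]])]
```

```bash
python3 - <<'E'
from h import *
c=dict(np.load('w8.npz'));im=cv2.imread('pics/w8.png')[...,::-1].astype(int)
m=((im[...,0]<200)&(im[...,0]>70)&(im[...,0]-im[...,2]>35)).astype(np.uint8)
m[:140]=0;m[240:]=0;m[:,:280]=0;m[:,:][:,330:]=0
k=max(cv2.findContours(m,0,1)[0],key=cv2.contourArea);print(cv2.contourArea(k),cv2.boundingRect(k),cv2.minAreaRect(k))
print(im[188,285:320].tolist())
def L(r,n,y,th): return [*(o+R@[62-r*np.cos(th)+n*np.sin(th),y]),33+r*np.sin(th)+n*np.cos(th)]
for th in(.02,.07,.1,.15,.2,.3):print(th,[proj("wrist",L(r,n,y,th),c).round(1).tolist() for r,n,y in((116,27,30),(102,27,30),(102,27,-30),(116,27,-30))])
# front lid edge column at several rows
for r in(80,120,150,230):
    d=im[r,270:310].sum(1);print(r,270+int(np.argmax(np.diff(d))),np.diff(d).max(), (im[r,280:300].sum(1)).tolist())
E
```

```text
935.0 (293, 160, 18, 61) ((301.5, 190.0), (60.0, 17.0), 90.0)
[[182, 183, 179], [183, 183, 179], [183, 184, 180], [180, 181, 176], [181, 177, 168], [207, 191, 161], [237, 220, 170], [239, 220, 167], [220, 191, 142], [158, 123, 89], [115, 78, 54], [99, 66, 46], [108, 72, 50], [125, 83, 57], [129, 86, 59], [130, 86, 60], [130, 86, 59], [130, 86, 59], [129, 86, 59], [129, 86, 60], [128, 85, 58], [127, 84, 58], [123, 82, 57], [115, 78, 54], [127, 100, 72], [193, 166, 124], [240, 222, 169], [246, 230, 178], [246, 230, 177], [246, 230, 177], [246, 230, 178], [246, 231, 178], [245, 230, 176], [244, 228, 175], [243, 226, 173]]
0.02 [[291.9, 161.4], [305.0, 161.4], [306.0, 214.2], [293.5, 214.2]]
0.07 [[292.8, 162.4], [306.2, 162.3], [307.1, 215.8], [294.5, 216.1]]
0.1 [[293.6, 163.0], [307.1, 162.8], [308.0, 216.7], [295.2, 217.2]]
0.15 [[295.1, 164.0], [308.8, 163.7], [309.6, 218.4], [296.6, 219.1]]
0.2 [[296.9, 165.1], [310.8, 164.6], [311.4, 220.0], [298.4, 221.0]]
0.3 [[301.6, 167.2], [315.6, 166.4], [316.0, 223.3], [302.9, 224.9]]
80 287 46 [559, 556, 547, 541, 543, 544, 550, 585, 631, 638, 634, 631, 632, 634, 632, 633, 631, 631, 628, 624]
120 288 60 [555, 546, 544, 544, 542, 545, 545, 540, 572, 632, 639, 634, 632, 631, 633, 633, 631, 631, 631, 627]
150 289 59 [544, 544, 538, 535, 538, 538, 541, 544, 540, 573, 632, 637, 631, 631, 631, 630, 630, 629, 631, 628]
230 292 129 [549, 548, 542, 528, 465, 293, 125, 60, 59, 89, 183, 305, 433, 562, 621, 631, 633, 634, 636, 636]
```

>>> {"fn": "arm_command", "kwargs": {
  "delta_pos": [
    [-0.086,-0.049,-0.05],
    [-0.086,-0.049,-0.15],
    [-0.086,-0.049,-0.25],
    [-0.086,-0.049,-0.35],
    [-0.086,-0.049,-0.42]
  ],
  "delta_rot": [
    [0,0,0],
    [0,0,0],
    [0,0,0],
    [0,0,0],
    [0,0,0]
  ],
  "claw": [1,1,1,1,1]
}}

```text
t: 13.88
eef_pos: [398.1, 235.1, 92.6]
tcp_rot: [-3.14, -0.0, 2.029]
ft_force: [-0.3, 1.2, -0.4]
opening: 0.106
grip_force: 0.0
```

>>> {"fn": "arm_command", "kwargs": {
  "delta_pos": [
    [0,0,-0.02],
    [0,0,-0.04],
    [0,0,-0.06],
    [0,0,-0.08],
    [0,0,-0.09]
  ],
  "delta_rot": [
    [0,0,0],
    [0,0,0],
    [0,0,0],
    [0,0,0],
    [0,0,0]
  ],
  "claw": [1,1,1,1,1]
}}

```text
t: 14.3
eef_pos: [398.8, 235.6, 72.5]
tcp_rot: [3.141, 0.0, 2.03]
ft_force: [-6.2, -3.2, 26.5]
opening: 0.007
grip_force: 13.1
```

>>> {"fn": "arm_command", "kwargs": {
  "delta_pos": [
    [0,0,0],
    [0,0,0],
    [0,0,0],
    [0,0,0],
    [0,0,0]
  ],
  "delta_rot": [
    [0,0,0],
    [0,0,0],
    [0,0,0],
    [0,0,0],
    [0,0,0]
  ],
  "claw": [1,1,1,1,1]
}}

```text
t: 14.72
eef_pos: [398.7, 235.6, 72.5]
tcp_rot: [3.141, 0.0, 2.03]
ft_force: [-1.2, -1.9, 5.8]
opening: 0.005
grip_force: 3.0
```

```bash
python3 - <<'E'
from h import *
p=here();print(state()['moment'],state()['grip_force'])
c=calibration("wrist");im=snap("wrist","w9.png").astype(int);np.savez('w9.npz',**c)
def L(r,n,y,th): return [*(o+R@[62-r*np.cos(th)+n*np.sin(th),y]),33+r*np.sin(th)+n*np.cos(th)]
for th in(.02,.05,.07,.1,.15,.2):print(th,[proj("wrist",L(r,n,y,th),c).round(1).tolist() for r,n,y in((116,27,30),(102,27,30),(121,9,125),(121,9,60))])
m=((im[...,0]<200)&(im[...,0]>70)&(im[...,0]-im[...,2]>35)).astype(np.uint8)
m[:100]=0;m[260:]=0;m[:,:270]=0;m[:,370:]=0
print([(r,np.nonzero(m[r])[0][[0,-1]].tolist(),int(m[r].sum())) for r in range(100,260,6) if m[r].any()])
print(im[205,285:350].tolist())
E
```

```text
14.72 [398.7 235.6  72.5] case [-44.8   0.4] [-1.2 -1.9  5.8] 0.005
[-3.26189630e-01  3.93980667e-01  3.15292963e-04] 2.9648073948919773
0.02 [[309.2, 194.7], [330.7, 194.6], [299.7, 37.6], [301.9, 144.7]]
0.05 [[310.4, 196.3], [332.3, 195.9], [299.9, 36.2], [302.1, 145.4]]
0.07 [[311.3, 197.3], [333.4, 196.9], [300.2, 35.3], [302.4, 145.9]]
0.1 [[312.9, 199.0], [335.3, 198.3], [300.7, 33.9], [302.9, 146.6]]
0.15 [[316.1, 201.8], [338.9, 200.7], [302.1, 31.3], [304.2, 147.8]]
0.2 [[319.9, 204.7], [343.0, 203.2], [304.1, 28.7], [306.1, 149.2]]
[(106, [270, 270], 1), (142, [302, 302], 1), (148, [302, 302], 1), (190, [308, 334], 27), (196, [303, 334], 11), (202, [303, 334], 28), (208, [303, 334], 28), (214, [308, 334], 27), (220, [308, 334], 27), (226, [309, 334], 26), (232, [309, 334], 11), (238, [309, 334], 3), (244, [308, 336], 2), (250, [304, 339], 5), (256, [341, 341], 1)]
[[185, 186, 181], [185, 187, 183], [184, 185, 181], [180, 182, 178], [178, 179, 176], [177, 179, 175], [179, 180, 177], [181, 182, 178], [181, 182, 178], [181, 182, 178], [182, 183, 179], [183, 184, 180], [183, 185, 181], [183, 184, 180], [182, 183, 179], [181, 182, 177], [178, 178, 173], [175, 172, 164], [191, 177, 153], [227, 205, 158], [239, 222, 169], [241, 223, 169], [232, 211, 157], [197, 166, 124], [144, 108, 78], [120, 81, 56], [105, 69, 48], [88, 59, 41], [95, 63, 44], [113, 75, 52], [123, 82, 57], [127, 84, 58], [130, 86, 59], [131, 87, 59], [132, 88, 60], [132, 88, 60], [132, 87, 60], [132, 87, 60], [132, 87, 60], [132, 87, 60], [131, 86, 59], [130, 86, 59], [130, 86, 59], [129, 86, 58], [129, 86, 58], [127, 84, 58], [119, 79, 54], [108, 73, 50], [110, 81, 57], [160, 134, 99], [226, 200, 150], [245, 229, 177], [247, 232, 181], [247, 232, 181], [247, 231, 180], [246, 231, 179], [247, 232, 180], [247, 232, 180], [247, 233, 181], [247, 233, 181], [247, 232, 180], [246, 230, 178], [245, 228, 176], [244, 227, 175], [244, 227, 175]]
```

>>> {"fn": "arm_command", "kwargs": {
  "delta_pos": [
    [0,0,-0.004],
    [0,0,-0.008],
    [0,0,-0.012],
    [0,0,-0.016],
    [0,0,-0.02]
  ],
  "delta_rot": [
    [0,0,0],
    [0,0,0],
    [0,0,0],
    [0,0,0],
    [0,0,0]
  ],
  "claw": [1,1,1,1,1]
}}

```text
t: 15.18
eef_pos: [398.4, 235.5, 67.4]
tcp_rot: [-3.141, -0.0, 2.03]
ft_force: [-1.8, -1.0, 3.4]
opening: 0.008
grip_force: 1.4
```

>>> {"fn": "arm_command", "kwargs": {
  "delta_pos": [
    [0,0,-0.003],
    [0,0,-0.006],
    [0,0,-0.009],
    [0,0,-0.012],
    [0,0,-0.014]
  ],
  "delta_rot": [
    [0,0,0],
    [0,0,0],
    [0,0,0],
    [0,0,0],
    [0,0,0]
  ],
  "claw": [1,1,1,1,1]
}}

```text
t: 15.6
eef_pos: [398.8, 235.6, 63.5]
tcp_rot: [3.141, 0.0, 2.03]
ft_force: [-0.0, -0.1, -0.5]
opening: 0.003
grip_force: 0.0
```

>>> {"fn": "arm_command", "kwargs": {
  "delta_pos": [
    [0,0,-0.003],
    [0,0,-0.006],
    [0,0,-0.009],
    [0,0,-0.01],
    [0,0,-0.01]
  ],
  "delta_rot": [
    [0,0,0],
    [0,0,0],
    [0,0,0],
    [0,0,0],
    [0,0,0]
  ],
  "claw": [1,1,1,1,1]
}}

```text
t: 16.02
eef_pos: [398.4, 235.4, 61.1]
tcp_rot: [-3.141, 0.0, 2.03]
ft_force: [-2.0, -1.0, 3.7]
opening: 0.005
grip_force: 1.6
```

```bash
python3 - <<'E'
from h import *
p=here()
c=calibration("wrist");im=snap("wrist","w10.png").astype(int)
def L(r,n,y,th): return [*(o+R@[62-r*np.cos(th)+n*np.sin(th),y]),33+r*np.sin(th)+n*np.cos(th)]
for th in(.02,.05,.07,.1):print(th,[proj("wrist",L(r,n,y,th),c).round(1).tolist() for r,n,y in((116,27,30),(102,27,30),(121,9,125),(121,9,60))])
m=((im[...,0]<200)&(im[...,0]>70)&(im[...,0]-im[...,2]>35)).astype(np.uint8)
m[:100]=0;m[260:]=0;m[:,:270]=0;m[:,370:]=0
print([(r,np.nonzero(m[r])[0][[0,-1]].tolist(),int(m[r].sum())) for r in range(184,260,4) if m[r].any()])
print(im[205,300:345].sum(1).tolist())
E
```

```text
16.02 [398.4 235.4  61.1] case [-45.1   0.4] [-2.  -1.   3.7] 0.005
0.02 [[309.0, 200.1], [331.8, 200.0], [298.9, 33.2], [301.3, 147.0]]
0.05 [[310.2, 201.9], [333.4, 201.5], [299.1, 31.6], [301.5, 147.7]]
0.07 [[311.2, 203.1], [334.7, 202.6], [299.3, 30.6], [301.7, 148.3]]
0.1 [[312.9, 204.9], [336.7, 204.2], [299.9, 28.9], [302.3, 149.1]]
[(192, [306, 332], 27), (196, [306, 332], 9), (200, [306, 332], 27), (204, [302, 332], 28), (208, [306, 332], 27), (212, [307, 332], 26), (216, [307, 332], 26), (220, [307, 332], 26), (224, [307, 332], 26), (228, [307, 332], 19), (232, [307, 331], 10), (236, [307, 333], 5), (240, [307, 335], 4), (244, [307, 336], 3), (248, [307, 338], 2), (252, [303, 339], 3), (256, [341, 341], 1)]
[511, 497, 529, 607, 631, 597, 479, 314, 234, 227, 247, 261, 271, 277, 276, 278, 278, 276, 276, 276, 276, 276, 275, 275, 272, 270, 259, 239, 214, 194, 207, 274, 403, 574, 650, 663, 662, 659, 658, 657, 658, 660, 661, 660, 659]
```

>>> {"fn": "arm_command", "kwargs": {
  "delta_pos": [
    [0,0,-0.003],
    [0,0,-0.006],
    [0,0,-0.008],
    [0,0,-0.008],
    [0,0,-0.008]
  ],
  "delta_rot": [
    [0,0,0],
    [0,0,0],
    [0,0,0],
    [0,0,0],
    [0,0,0]
  ],
  "claw": [1,1,1,1,1]
}}

```text
t: 16.48
eef_pos: [398.3, 235.4, 59.9]
tcp_rot: [-3.141, 0.0, 2.03]
ft_force: [-5.9, -3.7, 19.3]
opening: 0.003
grip_force: 10.2
```

>>> {"fn": "arm_command", "kwargs": {
  "delta_pos": [
    [0,0,0.02],
    [-0.006,-0.005,0.06],
    [-0.006,-0.005,0.1],
    [-0.006,-0.005,0.1],
    [-0.006,-0.005,0.1]
  ],
  "delta_rot": [
    [0,0,0],
    [0,0,0],
    [0,0,0],
    [0,0,0],
    [0,0,0]
  ],
  "claw": [1,1,0.8,0.62,0.62]
}}

```text
t: 16.9
eef_pos: [397.5, 234.4, 84.6]
tcp_rot: [3.14, 0.0, 2.029]
ft_force: [0.1, -0.1, 0.2]
opening: 0.161
grip_force: 0.0
```

>>> {"fn": "arm_command", "kwargs": {
  "delta_pos": [
    [0,0,0],
    [0,0,0],
    [0,0,0],
    [0,0,0],
    [0,0,0]
  ],
  "delta_rot": [
    [0,0,0],
    [0,0,0],
    [0,0,0],
    [0,0,0],
    [0,0,0]
  ],
  "claw": [0.62,0.62,0.62,0.62,0.62]
}}

```text
t: 17.32
eef_pos: [397.1, 234.3, 83.9]
tcp_rot: [-3.141, -0.0, 2.03]
ft_force: [0.2, -0.1, -0.8]
opening: 0.377
grip_force: 0.0
```

```bash
python3 - <<'E'
from h import *
p=here();shifts([(-46.6,0,49)],p)
c=calibration("wrist");im=snap("wrist","w11.png").astype(int)
def L(r,n,y,th): return [*(o+R@[62-r*np.cos(th)+n*np.sin(th),y]),33+r*np.sin(th)+n*np.cos(th)]
for th in(0,.02,.05,.07,.1):print(th,[proj("wrist",L(r,n,y,th),c).round(1).tolist() for r,n,y in((116,27,30),(102,27,30),(102,27,-10))])
for r in(188,200,215):print(im[r,295:345].sum(1).tolist())
print(im[165:200,320].sum(1).tolist())
E
```

```text
17.32 [397.1 234.3  83.9] case [-46.8  -0.1] [ 0.2 -0.1 -0.8] 0.377
(-46.6, 0, 49) [0.001, 0.001, -0.14]
0 [[312.2, 188.4], [332.4, 188.4], [331.8, 240.8]]
0.02 [[312.9, 189.3], [333.3, 189.2], [332.6, 242.0]]
0.05 [[314.1, 190.7], [334.8, 190.4], [334.0, 243.9]]
0.07 [[315.0, 191.6], [335.9, 191.2], [335.1, 245.2]]
0.1 [[316.6, 193.1], [337.7, 192.5], [336.7, 247.1]]
[535, 538, 539, 539, 537, 532, 529, 526, 529, 529, 525, 558, 620, 632, 596, 483, 327, 241, 190, 153, 143, 142, 146, 146, 148, 152, 147, 151, 150, 152, 152, 151, 151, 148, 142, 134, 162, 228, 328, 500, 636, 663, 661, 660, 656, 657, 659, 661, 661, 660]
[526, 529, 529, 529, 533, 537, 537, 535, 529, 527, 534, 575, 620, 629, 596, 476, 319, 248, 227, 245, 257, 269, 278, 280, 279, 278, 276, 276, 276, 275, 273, 274, 276, 268, 255, 228, 203, 208, 309, 498, 636, 661, 660, 657, 655, 657, 660, 660, 661, 659]
[523, 528, 530, 527, 526, 524, 526, 525, 527, 528, 534, 557, 598, 626, 625, 557, 371, 258, 236, 243, 256, 268, 274, 275, 275, 274, 275, 275, 273, 273, 275, 272, 272, 263, 247, 221, 199, 228, 357, 534, 642, 663, 660, 658, 656, 656, 659, 660, 659, 656]
[633, 633, 633, 633, 633, 633, 633, 633, 633, 633, 633, 632, 632, 632, 624, 564, 363, 254, 234, 187, 134, 127, 130, 152, 180, 219, 246, 259, 271, 276, 279, 278, 278, 275, 278]
```

>>> {"fn": "arm_command", "kwargs": {
  "delta_pos": [
    [0,0,-0.04],
    [0,0,-0.08],
    [0,0,-0.12],
    [0,0,-0.138],
    [0,0,-0.138]
  ],
  "delta_rot": [
    [0,0,0],
    [0,0,0],
    [0,0,0],
    [0,0,0],
    [0,0,0]
  ],
  "claw": [0.62,0.62,0.62,0.62,0.7]
}}

```text
t: 17.78
eef_pos: [396.8, 234.1, 48.9]
tcp_rot: [-3.14, -0.0, 2.029]
ft_force: [-0.3, 0.1, -0.4]
opening: 0.35
grip_force: 0.0
```

>>> {"fn": "arm_command", "kwargs": {
  "delta_pos": [
    [0,0,0],
    [0,0,0],
    [0,0,0],
    [0,0,0],
    [0,0,0]
  ],
  "delta_rot": [
    [0,0,0],
    [0,0,0],
    [0,0,0],
    [0,0,0],
    [0,0,0]
  ],
  "claw": [0.76,0.82,0.88,1,1]
}}

```text
t: 18.2
eef_pos: [397.1, 234.3, 50.0]
tcp_rot: [3.141, 0.0, 2.029]
ft_force: [0.1, -1.1, 2.1]
opening: 0.144
grip_force: 30.0
```

>>> {"fn": "arm_command", "kwargs": {
  "delta_pos": [
    [0,0,0],
    [0,0,0],
    [0,0,0],
    [0,0,0.002],
    [0,0,0.002]
  ],
  "delta_rot": [
    [0,0,0],
    [0,0,0],
    [0,0,0],
    [0,0,0],
    [0,0,0]
  ],
  "claw": [1,1,1,1,1]
}}

```text
t: 18.62
eef_pos: [397.2, 234.3, 50.1]
tcp_rot: [3.142, 0.0, 2.029]
ft_force: [0.4, 0.0, 0.3]
opening: 0.148
grip_force: 30.0
```

>>> {"fn": "arm_command", "kwargs": {
  "delta_pos": [
    [0,0,0.001],
    [0,0,0.002],
    [0,0,0.003],
    [0,0,0.004],
    [0,0,0.004]
  ],
  "delta_rot": [
    [0,0,0],
    [0,0,0],
    [0,0,0],
    [0,0,0],
    [0,0,0]
  ],
  "claw": [1,1,1,1,1]
}}

```text
t: 19.03
eef_pos: [397.3, 234.3, 50.8]
tcp_rot: [-3.142, -0.0, 2.029]
ft_force: [3.3, 1.4, -16.3]
opening: 0.144
grip_force: 30.0
```

>>> {"fn": "arm_command", "kwargs": {
  "delta_pos": [
    [0,0,-0.001],
    [0,0,-0.001],
    [0,0,-0.001],
    [0,0,-0.001],
    [0,0,-0.001]
  ],
  "delta_rot": [
    [0,0,0],
    [0,0,0],
    [0,0,0],
    [0,0,0],
    [0,0,0]
  ],
  "claw": [1,1,1,1,1]
}}

```text
t: 19.45
eef_pos: [397.3, 234.3, 50.8]
tcp_rot: [3.141, 0.0, 2.029]
ft_force: [4.2, 2.0, -16.1]
opening: 0.145
grip_force: 30.0
```

>>> {"fn": "arm_command", "kwargs": {
  "delta_pos": [
    [0,0,-0.001],
    [0,0,-0.002],
    [0,0,-0.003],
    [0,0,-0.004],
    [0,0,-0.004]
  ],
  "delta_rot": [
    [0,0,0],
    [0,0,0],
    [0,0,0],
    [0,0,0],
    [0,0,0]
  ],
  "claw": [1,1,1,1,1]
}}

```text
t: 19.87
eef_pos: [397.2, 234.3, 50.2]
tcp_rot: [3.141, 0.0, 2.03]
ft_force: [1.4, 1.1, -2.5]
opening: 0.143
grip_force: 30.0
```

```bash
python3 - <<'E'
from h import *
p=here()
c=calibration("wrist");im=snap("wrist","w12.png").astype(int)
def L(r,n,y,th): return [*(o+R@[62-r*np.cos(th)+n*np.sin(th),y]),33+r*np.sin(th)+n*np.cos(th)]
for th in(0,.02,.05,.07,.1):print(th,[proj("wrist",L(r,n,y,th),c).round(1).tolist() for r,n,y in((116,27,30),(102,27,30),(102,27,25))])
for r in(214,220):print(im[r,295:350].sum(1).tolist())
E
```

```text
19.87 [397.2 234.3  50.2] case [-46.7  -0.1] [ 1.4  1.1 -2.5] 0.143
0 [[310.1, 203.9], [334.0, 203.9], [333.9, 211.9]]
0.02 [[310.9, 205.1], [335.1, 205.0], [335.0, 213.1]]
0.05 [[312.3, 207.1], [337.0, 206.7], [336.8, 215.0]]
0.07 [[313.4, 208.5], [338.3, 207.9], [338.2, 216.2]]
0.1 [[315.2, 210.6], [340.5, 209.7], [340.3, 218.2]]
[535, 538, 538, 538, 532, 529, 526, 527, 558, 604, 628, 629, 580, 434, 299, 245, 220, 237, 254, 262, 270, 277, 277, 277, 278, 277, 276, 277, 276, 275, 273, 273, 274, 274, 271, 258, 239, 215, 197, 224, 354, 530, 643, 662, 660, 660, 657, 656, 657, 658, 660, 660, 660, 657, 654]
[537, 531, 526, 523, 526, 529, 528, 530, 551, 593, 623, 628, 577, 426, 293, 243, 221, 236, 254, 263, 268, 274, 278, 278, 277, 275, 274, 275, 274, 275, 272, 272, 274, 273, 269, 258, 237, 213, 191, 223, 354, 533, 643, 663, 660, 658, 657, 655, 657, 658, 660, 661, 659, 656, 651]
```

>>> {"fn": "arm_command", "kwargs": {
  "delta_pos": [
    [0,0,-0.001],
    [0,0,-0.001],
    [0,0,-0.001],
    [0,0,-0.001],
    [0,0,-0.001]
  ],
  "delta_rot": [
    [0,0,0],
    [0,0,0],
    [0,0,0],
    [0,0,0],
    [0,0,0]
  ],
  "claw": [0.84,0.8,0.75,0.68,0.62]
}}

```text
t: 20.33
eef_pos: [397.2, 234.3, 49.7]
tcp_rot: [3.141, 0.0, 2.03]
ft_force: [-0.4, 0.1, -0.5]
opening: 0.332
grip_force: 0.0
```

>>> {"fn": "arm_command", "kwargs": {
  "delta_pos": [
    [0,0,0],
    [0,0,0],
    [0,0,0.05],
    [0,0,0.12],
    [0,0,0.2]
  ],
  "delta_rot": [
    [0,0,0],
    [0,0,0],
    [0,0,0],
    [0,0,0],
    [0,0,0]
  ],
  "claw": [0.62,0.62,0.62,0.62,0.62]
}}

```text
t: 20.75
eef_pos: [396.7, 234.1, 99.7]
tcp_rot: [-3.14, -0.0, 2.029]
ft_force: [-0.2, -1.6, -0.2]
opening: 0.376
grip_force: 0.0
```

>>> {"fn": "arm_command", "kwargs": {
  "delta_pos": [
    [0,0,0.1],
    [0,0,0.2],
    [0,0,0.28],
    [0,0,0.28],
    [0,0,0.28]
  ],
  "delta_rot": [
    [0,0,0],
    [0,0,0],
    [0,0,0],
    [0,0,0],
    [0,0,0]
  ],
  "claw": [0.62,0.62,0.62,0.62,0.62]
}}

```text
t: 21.17
eef_pos: [397.4, 234.4, 170.3]
tcp_rot: [3.14, 0.0, 2.03]
ft_force: [0.3, -0.1, 0.4]
opening: 0.382
grip_force: 0.0
```

```bash
python3 - <<'E'
from h import *
p=here()
c=calibration("wrist");im=snap("wrist","w13.png").astype(int)
def L(r,n,y,th): return [*(o+R@[62-r*np.cos(th)+n*np.sin(th),y]),33+r*np.sin(th)+n*np.cos(th)]
for th in(0,.02,.05,.07,.1):print(th,[proj("wrist",L(r,n,y,th),c).round(1).tolist() for r,n,y in((116,27,30),(102,27,30),(102,27,-30))])
m=((im[...,0]<160)&(im[...,0]>70)&(im[...,0]-im[...,2]>35)).astype(np.uint8)
m[:130]=0;m[260:]=0;m[:,:280]=0;m[:,360:]=0
k=max(cv2.findContours(m,0,1)[0],key=cv2.contourArea);print(cv2.boundingRect(k))
x,y,w,h=cv2.boundingRect(k);print(im[y+h//2,x-5:x+w+6].sum(1).tolist())
E
```

```text
21.17 [397.4 234.4 170.3] case [-46.5  -0.1] [ 0.3 -0.1  0.4] 0.382
0 [[314.7, 164.6], [329.0, 164.6], [328.6, 221.7]]
0.02 [[315.2, 165.1], [329.6, 165.0], [329.2, 222.4]]
0.05 [[316.1, 165.8], [330.7, 165.6], [330.1, 223.5]]
0.07 [[316.8, 166.2], [331.4, 166.1], [330.8, 224.3]]
0.1 [[317.9, 167.0], [332.6, 166.7], [332.0, 225.4]]
(314, 161, 16, 60)
[514, 553, 608, 576, 435, 289, 237, 250, 263, 273, 273, 276, 273, 272, 273, 269, 266, 252, 225, 228, 339, 525, 640, 657, 654, 654, 655]
```

```bash
python3 -c "
from cell import *
print(job_done())"
```

```text
the job is handed in; nothing more can be done
None
```

I laid the calipers in their pocket, shut the lid and pressed it home, and it held a tug of about 16 N (above the 6–11 N called for). It sits at about 0.02 rad, and I handed the job in at about 21 s; no verdict came back.

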